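# Clamp a push-button housing in the cam fixture

## Robot

A 6-joint arm with a two-finger parallel gripper is mounted at the origin on the work surface. World frame = base frame: x ahead of the robot, y to its left, z up, the work surface at z = 0. Lengths are in m, angles in degrees, forces in N, time in s.
With the tool pointing down it reaches from about 0.25 to 0.725 m from the base axis. Payload 9.7 kg.
Tool frame: the origin (TCP) lies between the finger pads; the fingertips stand 11 mm ahead of it and the grasp point (between the pads) lies 8 mm behind it; z points along the fingers, x is the direction in which the jaws open and shut, and the axes are right-handed (so a half turn about z gives the same grasp; the last joint's range is limited). The gripper opens to 85 mm and grips with 20 to 120 N. Pads are 22 mm wide; open, the fingers measure 114 mm over their backs; the gripper's body (76 mm by 85 mm) begins 54 mm behind the grasp point. The pads swing forward as they close: fully open they stand 13 mm farther back than shut.
Start: joints at [72.708, 4.979, 10.078, 95.1, 0, 90], TCP at [0.163, 0.525, 0.242] pointing down, gripper open.
Joint ranges: [-179.16, 179.16], [-48.56, 103.87], [-65.8, 70.77], [-126.05, 130.52], [-82.76, 87.17], [-180, 180]. Speed limits (degrees/s): [127.2, 127.2, 147.25, 180, 180, 180].

## Interface

Orientations are given as [roll, pitch, yaw] about the fixed x, y, z axes, in that order (R = Rz(yaw) Ry(pitch) Rx(roll)).
In Python, from workcell import get_obs, camera, job_done, spotter gives the robot as it stands.
- The arm moves only by the tool play_rows, never from a script. Its argument "rows" is a list of rows, each a list of 3 entries, a list of its own where there are three numbers: the closure, from 0 (fully open) to 1 (shut), then the shift along the tool's x, y, z in cm, then the turn, a rotation vector about the tool's x, y, z in degrees. In form: [[claw, [x, y, z], [wx, wy, wz]], ...]. A call has 1 to 12 rows; each row shifts and turns the pose as measured when the row begins, along the tool's axes as they then stand; what a row does not reach is not made up. A row lasts 1/10 s, in which the tool goes at most 50 mm and 8.59 degrees, less where a joint would pass 70% of its speed; a pose out of reach is approached as far as the arm can. A call is refused whole if a number of a shift passes 5 or a number of a turn 8.59, either way. A call with a gripper value outside its range is refused whole. The fingers move at their own pace and stop on an object; "newtons" is the grip in N (left out, the last holds). Time passes only in rows, so rows that do not move let the fingers close. It gives the time, the measured TCP pose, the force and the opening at its end, in the units of the state.
- get_obs(): the state, without advancing time (a new reading comes with each control period).
- camera(name): name is "scene" or "top"; returns a dict with "img" (384x512x3 uint8, red, green, blue), "intrinsics" (3x3 intrinsics, pixels), "xyz" and "orientation" of the camera in the world. Camera axes: x right, y down, z forward; pixel columns grow to the right and rows downward; lengths in m; the calibration is good to about 2 mm. A picture is of the moment at which its call begins. There is no depth.
- job_done(): hands the job in, once; it reports no verdict.
Trained networks look in a picture, given as the dict that the camera call returned (one of the last four; its "shot" number tells which), for a name from the list of things; names that differ only in an ending like _2 or _b are one class to them, and where a whole thing is asked for, a point or a joint stands for the part that bears it (a point fixed in the world has none). Each returns a list of dicts, best first, with "confidence" (0 to 1); they miss things now and then, are a little off and sometimes report something else, mostly with a low value. They report only what shows in the picture. A call takes as long as a camera call.
- spotter.spot_in(picture, thing): "point" ([x, y, z] in m, in world coordinates, good to about 4 mm: the middle of the surface that is visible of it).
- spotter.trace(picture, thing): "pixels" (384x512 bool, what is visible of it).
The state is a dict: "time": time; "q": joint angles; "qd": joint speeds; "joint_efforts": joint torques, N m; "ee_pos": TCP position; "tcp_rot": TCP orientation; "wrist_force": force on the tool from outside, world axes, zero at the start; "torque": the same for the moment, N m; "opening": finger opening in m.
Only numpy, scipy, OpenCV 4.12 (cv2) and the standard library are available. Lean on these libraries where they do the work, as an engineer would, in place of code of your own. Each camera call takes 0.05 s, during which the arm holds its last target.

## Task

Set the red-button housing down upright in the nest of the clamping fixture (do not drop it in) and let go of it; then, with the fingers, push the orange lever round its quarter turn to its end stop, so that the cam presses the housing flush against the fence. At the stop lean on the lever with about 20 N for one second, never pushing it with more than 32 N, then come away leaving it closed. Leave everything else on the bench alone.

Things in the scene. Friction and masses are not known exactly. Their poses are not given: they have to be found in the camera images.
- housing_center (a point): The housing to clamp: 50 x 50 mm grey-green cast body 45 mm high, with a steel neck (30 mm diameter) and a red button on top, 65 mm high in all, about 0.3 kg. The point is its centre, 32.5 mm above its underside; z up, x and y square to its side faces (any quarter turn fits the nest). Its square body takes a grasp across two opposite faces.
- fixture: Clamping fixture screwed to the bench: dark steel plate 130 (x) by 170 (y) by 10 mm, top at z = 10 mm. Origin on the bench surface, on the lever's pivot axis; z up; the nest and the fence lie on its +y side. Position and yaw change from start to start. Lengths below in 'fixture' axes are in this frame.
- nest (a point): On the nest floor (plate top, z = 10 mm), where the housing's centre finally lies when against the fence: fixture x = 0, y = 56.8 mm. Axes as the fixture's. Low bevelled rails on its -x and +x sides: inner faces at x = -29 and +29 mm, tops at z = 20 mm; the 50 mm housing has 4 mm to spare each side. Along y it has 7 to 9 mm of play while the lever is open: set its centre down at fixture y = 53 mm.
- fence (a point): Middle of the inner face of the fence, at its top edge: an aluminium wall across the +y end of the nest, flat face at fixture y = 81.8 mm, 80 mm long (x), 20 mm thick, top at z = 46 mm. Axes as the fixture's.
- pivot (a point): On the lever's vertical pivot axis, 58 mm above the bench, in a dark hub of 16 mm radius that ends 76 mm above the bench. Under it a round steel cam (22 mm radius, z = 18 to 40 mm, centre 10 mm off the axis) bounds the nest's -y side: it reaches to fixture y = 22 to 24 mm with the lever open, 32 mm closed, pressing the housing to the fence.
- cam_lever (a joint): Lever angle in rad: 0 = open, bar along the fixture's -x; near 1.57 = closed, bar along the fixture's -y. Grows anticlockwise seen from above; starts at 0 to 0.2. Stiff and stiffer on the way: 5 to 10 N at 100 mm from the pivot; stays where it is left. The end stop, a steel pin on a yellow block, is adjustable and not measured: the bar meets it, hard, somewhere from 1.45 to 1.69. Felt as a steep rise of force.
- lever_grip (a point): Centre of the orange lever bar, 100 mm from the pivot axis, 58 mm above the bench; moves with the lever; x axis along the bar to the pivot. Bar 14 mm wide, 16 mm high (z = 50 to 66 mm), ending in a black ball of 32 mm diameter 128 mm from the pivot. Free below it down to the plate (z = 10 mm) or bench. To close it, reach down on its side facing the nest (fixture +y when open) and push.
- housing_green_center (a point): Bystander to leave alone: 50 x 50 mm grey-green cast body 45 mm high, with a steel neck (30 mm diameter) and a green button on top, 65 mm high in all, about 0.3 kg. Point at its centre, 32.5 mm up.
- housing_yellow_center (a point): Bystander to leave alone: 50 x 50 mm grey-green cast body 45 mm high, with a steel neck (30 mm diameter) and a yellow button on top, 65 mm high in all, about 0.3 kg. Point at its centre, 32.5 mm up.
- housing_black_center (a point): Bystander to leave alone: 50 x 50 mm grey-green cast body 45 mm high, with a steel neck (30 mm diameter) and a black button on top, 65 mm high in all, about 0.3 kg. Point at its centre, 32.5 mm up.
- screwdriver: Bystander: screwdriver lying on the bench.
- spanner: Bystander: spanner lying on the bench.
- yellow_bin: Bystander: loose yellow open bin 160 x 110 x 70 mm; origin under its centre.
- gland_ring: Bystander: brass ring 60 mm in diameter, 14 mm high; origin under its centre.

How it is judged (in metres and radians):
On the way, in this order (a step that is already met when the one before it is completed fails the run):
1. the red-button housing stands in the nest, let go of, while the lever is still open (under 0.5 rad) (x of housing_center in the frame of fixture between -0.006 and 0.006 m and z of housing_center in the frame of fixture between 0.039 and 0.0455 m and angle between housing_center's own z axis and vertical below 0.08 rad and y of housing_center in the frame of fixture between 0.045 and 0.06 m and contact force between the fingers and housing below 0.1 N and value of joint cam_lever below 0.5 rad), for 0.1 s.
2. the lever is at its end stop and the fingers lean on it with more than 14 N for 0.4 s (contact force between cam_lever and stop_block above 2 N and contact force between the fingers and cam_lever above 14 N), for 0.4 s.
At the end, for the whole second after the job is handed in: The red-button housing stands upright (within 0.08 rad) between the rails of the nest, on its floor, flush against the fence (within 1.5 mm and 0.06 rad); the lever is closed (its bar within 2.5 mm of the stop pin); both are at rest and released (x of housing_center in the frame of fixture between -0.006 and 0.006 m and z of housing_center in the frame of fixture between 0.039 and 0.0455 m and angle between housing_center's own z axis and vertical below 0.08 rad and y of housing_center in the frame of fixture between 0.0551 and 0.0585 m and (angle between the x axis of housing_center and the x axis of fixture, either way round below 0.06 rad or angle between the x axis of housing_center and the y axis of fixture, either way round below 0.06 rad) and y of stop_block in the frame of lever_grip above -0.0155 m and linear speed of housing below 0.01 m/s and velocity of joint cam_lever below 0.02 rad/s); the robot touches nothing.
It fails at once if the lever is pushed with more than 32 N (contact force between any of the fingers, the arm and cam_lever above 32 N).
It fails at once if the housing is dropped into the nest: let go of more than 15 mm above its floor (horizontal distance between housing_center and nest below 0.05 m and z of housing_center in the frame of fixture above 0.0575 m and contact force between the fingers and housing below 0.05 N).
It fails at once if another thing on the bench is moved by more than 30 mm (distance of any of housing_green_center, housing_yellow_center, housing_black_center, screwdriver, spanner, yellow_bin, gland_ring from where it was at the start of the episode above 0.03 m).
It also fails if it takes over 72 s, if anything falls off the work surface, if the arm or the gripper's body presses on something with over 40 N, if the wrist force passes 120 N, or if a joint passes its speed limit or range.

## Working session

There is one attempt and no reset: what is moved stays moved. The work goes in short steps, Python scripts to look and compute and a tool call to move; the robot and the scene stay as the last step left them, time stands still between calls to the robot, and variables do not carry over. Pictures are saved under pics/ and viewed, and the job is handed in when it is done.

Besides the shell and the picture viewer there is one more tool, called after ">>>" as name(argument=value, ...) on one line, values as JSON. play_rows: Moves the arm, as the interface text tells. Its arguments: {"type":"object","properties":{"rows":{"type":"array","items":{"type":"array"}},"newtons":{"type":"number"}},"required":["rows"]}

```bash
ls; mkdir -p pics
python3 - <<'E'
from workcell import get_obs,camera,spotter
import cv2,pickle
o=get_obs();print(o)
for n in ["scene","top"]:
    c=camera(n);cv2.imwrite(f"pics/{n}0.png",cv2.resize(c["img"][:,:,::-1],(800,600),interpolation=cv2.INTER_CUBIC))
    print(n,c["intrinsics"],c["xyz"],c["orientation"])
    pickle.dump(c,open(f"{n}0.pkl","wb"))
    for t in ["housing_center","fixture","nest","fence","pivot","lever_grip","cam_lever"]:
        try: print(t,[(r["point"],r["confidence"]) for r in spotter.spot_in(c,t)][:3])
        except Exception as e: print(t,e)
E
```

```text
pics
{'time': 0.0, 'q': array([ 7.27058331e+01,  5.01027871e+00,  1.00353975e+01,  9.51001579e+01,
       -1.05424768e-03,  8.99994637e+01]), 'qd': array([-0.01654647,  0.05450525,  0.04710653,  0.00677422,  0.04809979,
        0.05560316]), 'joint_efforts': array([ 1.75344197e-03, -5.20396471e+01,  4.64795065e+01,  1.65233226e-02,
        3.04572359e-05,  9.17871432e-06]), 'ee_pos': array([0.16344368, 0.52492851, 0.2415994 ]), 'tcp_rot': array([1.79998946e+02, 7.50390587e-02, 7.27063694e+01]), 'wrist_force': array([ 0.11643595, -0.4690561 ,  0.67684285]), 'torque': array([0.01001227, 0.01709527, 0.02188495]), 'opening': 0.08545197620815419}
scene [[437.01669017   0.         257.0197355 ]
 [  0.         437.01669017 187.45157682]
 [  0.           0.           1.        ]] [ 1.06068632 -1.11198942  1.05612622] [-1.28152520e+02  2.62180973e-02  2.80750970e+01]
housing_center [([0.4503, -0.3226, 0.0391], 0.86)]
fixture [([0.5724, 0.0312, 0.0107], 0.64)]
nest [([0.575, 0.0318, 0.0154], 0.82), ([0.5541, 0.0175, 0.0615], 0.28)]
fence [([0.5689, 0.0282, 0.0143], 0.69), ([0.5518, 0.0166, 0.0612], 0.23)]
pivot [([0.5697, 0.0305, 0.0149], 0.93)]
lever_grip [([0.5531, 0.0167, 0.0626], 0.91)]
cam_lever [([0.5551, 0.0165, 0.0642], 0.65)]
top [[454.89098323   0.         257.26184292]
 [  0.         454.89098323 192.71778923]
 [  0.           0.           1.        ]] [0.41626581 0.01076203 1.45411273] [-178.01850689    0.22859422  -89.72840501]
housing_center [([0.4341, -0.3073, 0.0476], 0.66)]
fixture [([0.5628, 0.0562, 0.0062], 0.83)]
nest [([0.5629, 0.0625, 0.0056], 0.73)]
fence [([0.5604, 0.0597, 0.0092], 0.96)]
pivot [([0.566, 0.059, 0.0101], 0.97), ([0.5835, 0.3125, 0.0449], 0.74)]
lever_grip [([0.5377, 0.018, 0.0632], 0.73)]
cam_lever [([0.539, 0.0222, 0.0646], 0.68)]
```

View pics/scene0.png

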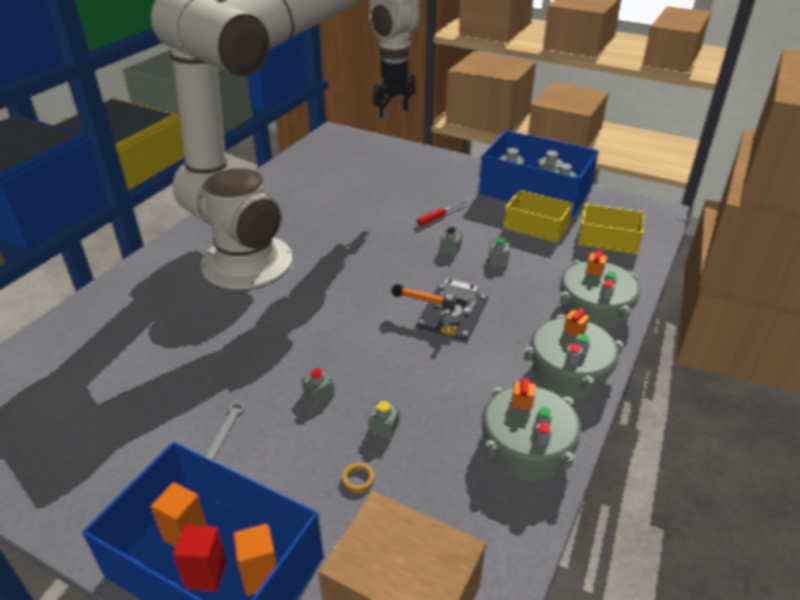

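View pics/top0.png

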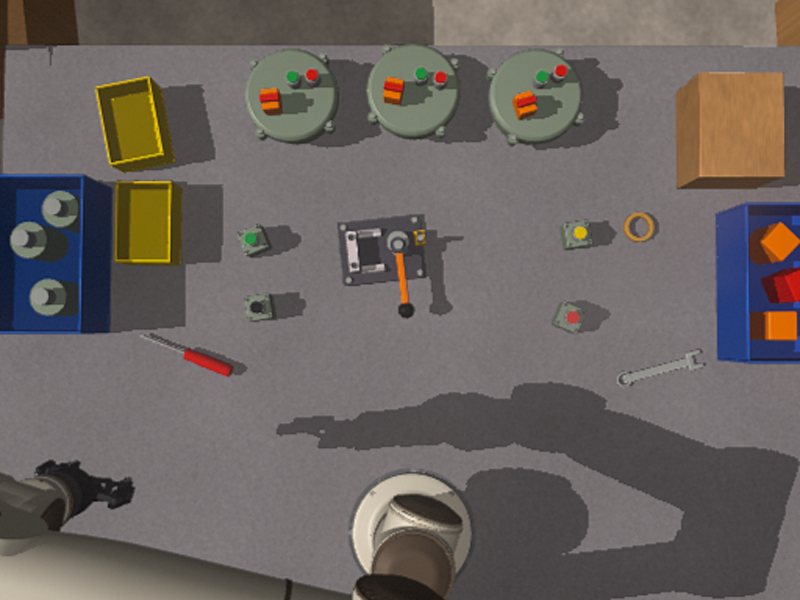

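The top view shows the fixture at about (382,250) with its fence on the left (+y), the pivot at (398,243) and the lever pointing down to a ball at (406,310). The red housing is at (570,318) and is rotated. I'll zoom in next for precise fits.

Run:
```python
import pickle,cv2
c=pickle.load(open("top0.pkl","rb"));s=pickle.load(open("scene0.pkl","rb"))
def crop(im,x0,y0,w,h,k,f):
    cv2.imwrite(f,cv2.resize(im[y0:y0+h,x0:x0+w,::-1],(w*k,h*k),interpolation=cv2.INTER_NEAREST))
crop(c["img"],205,125,80,75,8,"pics/fixtop.png")
crop(c["img"],345,185,50,40,12,"pics/redtop.png")
crop(s["img"],240,170,80,60,10,"pics/fixscene.png")
crop(s["img"],180,225,50,45,12,"pics/redscene.png")
```

```text
(no output)
```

View pics/fixtop.png

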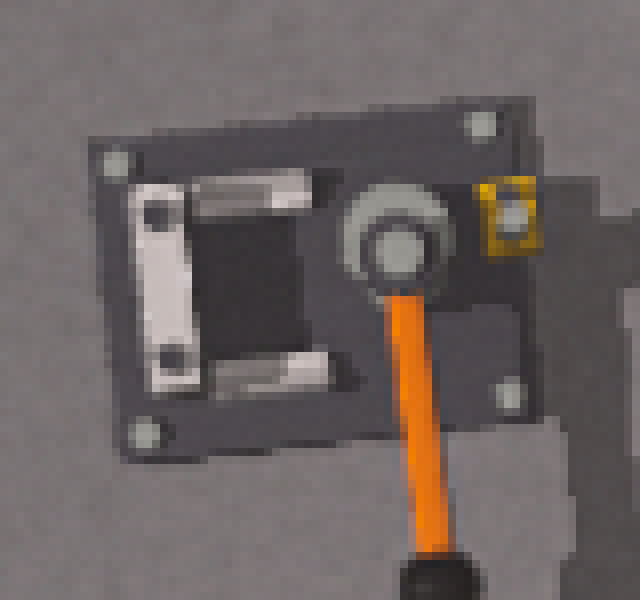

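View pics/redtop.png

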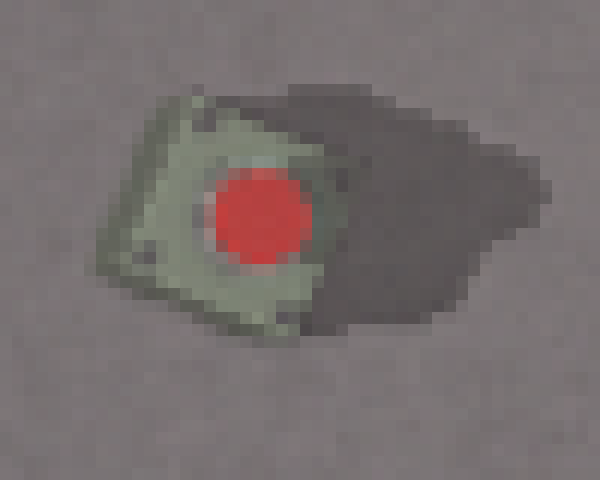

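View pics/fixscene.png

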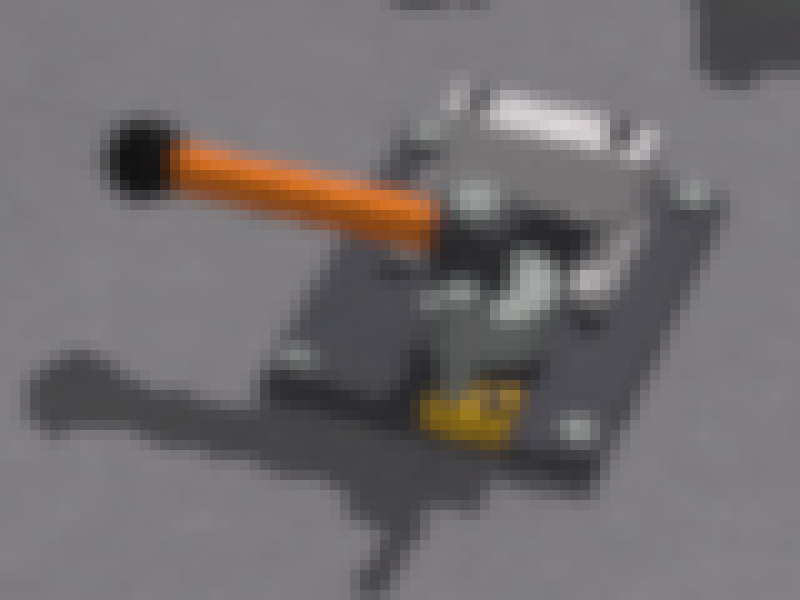

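View pics/redscene.png

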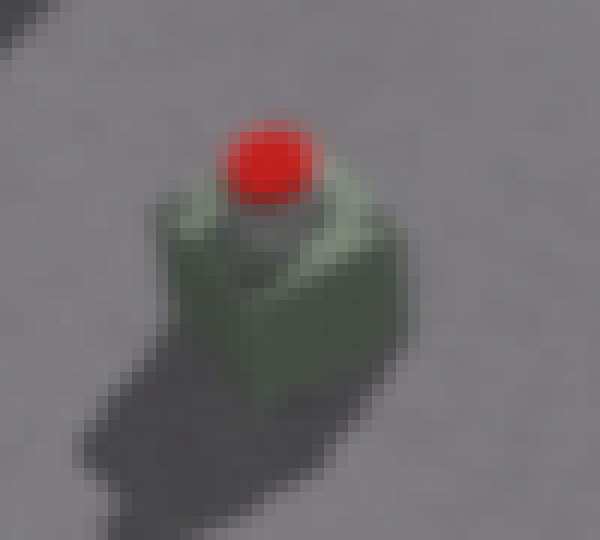

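```bash
cat > h.py <<'E'
import numpy as np,cv2,pickle
from scipy.spatial.transform import Rotation as R
from scipy.optimize import least_squares,minimize
def proj(c,P):
    P=np.atleast_2d(P); Rc=R.from_euler('xyz',c["orientation"],degrees=True).as_matrix()
    q=(P-np.array(c["xyz"]))@Rc; return q[:,:2]/q[:,2:]*np.array([c["intrinsics"][0][0],c["intrinsics"][1][1]])+np.array([c["intrinsics"][0][2],c["intrinsics"][1][2]])
def place(loc,x,y,yaw):
    loc=np.atleast_2d(loc); c,s=np.cos(yaw),np.sin(yaw)
    return np.c_[x+c*loc[:,0]-s*loc[:,1], y+s*loc[:,0]+c*loc[:,1], loc[:,2]]
E
python3 - <<'E'
from h import *
from workcell import camera,spotter
T=pickle.load(open("top0.pkl","rb"));S=pickle.load(open("scene0.pkl","rb"))
def px(p,x0,y0,k): return np.array(p)/k+[x0,y0]-.5
def loc(v):
    yc,a,b=v[3:6]
    return np.array([[0,0,.076],[.04,.1018,.046],[.04,.0818,.046],[-.04,.0818,.046],[-.04,.1018,.046],
     [.065,yc+.085,.01],[.065,yc-.085,.01],[-.065,yc-.085,.01],[-.065,yc+.085,.01],
     [a,yc+b,.013],[a,yc-b,.013],[-a,yc-b,.013],[-a,yc+b,.013]])
pt=px([[400,250],[133,186],[182,184],[200,388],[150,392],[90,138],[533,98],[535,420],[122,460],[116,165],[482,126],[511,396],[146,435]],205,125,8)
ps=px([[478,200],[660,128],[640,160],[440,112],[455,80],[725,205],[600,465],[265,375],[405,125],[692,193],[578,428],[297,355],[430,130]],240,170,10)
def f(v,w=(1,1)):
    L=place(loc(v),*v[:3]); return np.r_[w[0]*(proj(T,L)-pt).ravel(),w[1]*(proj(S,L)-ps).ravel()]
for w in [(1,1),(1,.01),(.01,1)]:
    r=least_squares(f,[.56,.03,0,.02,.05,.07],args=(w,),loss='soft_l1')
    print(w,r.x[:3],np.degrees(r.x[2]),r.x[3:]);
    if w==(1,1): print(np.round(f(r.x).reshape(2,13,2),1).tolist()); F=r.x
np.save("fix.npy",F)
# housing
hull=[]
for z in (0,.045):
    hull+=[[sx*.025,sy*.025,z] for sx in(1,-1) for sy in (1,-1)]
cyl=[[.015*np.cos(t),.015*np.sin(t),z] for z in (.045,.065) for t in np.arange(0,6.28,.3)]
masks=[]
for n in ("top","scene"):
    c=camera(n); t=spotter.trace(c,"housing_center"); print(n,[(q["confidence"],int(q["pixels"].sum()),np.argwhere(q["pixels"]).mean(0)) for q in t]); masks.append((c,t[0]["pixels"]))
pickle.dump(masks,open("hm.pkl","wb"))
k=8
def cost(v,ms):
    tot=0
    for c,m in ms:
        M=np.zeros((384*1,512),np.uint8); ys,xs=np.where(m); x0,y0=xs.min()-8,ys.min()-8; w,h=xs.max()-x0+9,ys.max()-y0+9
        A=np.zeros((h*k,w*k),np.uint8)
        for g in (hull,cyl):
            p=(proj(c,place(g,*v))-[x0,y0]+.5)*k
            cv2.fillConvexPoly(A,cv2.convexHull(np.round(p*16).astype(np.int32)),1,shift=4)
        a=cv2.resize(A.astype(np.float32),(w,h),interpolation=cv2.INTER_AREA)
        tot+=np.abs(a-m[y0:y0+h,x0:x0+w]).sum()
    return tot
for name,ms in (("both",masks),("top",masks[:1]),("scene",masks[1:])):
    best=min((minimize(cost,[.434,-.315,a],args=(ms,),method='Nelder-Mead',options=dict(initial_simplex=np.array([.434,-.315,a])+np.array([[0,0,0],[.01,0,0],[0,.01,0],[0,0,.2]]))) for a in np.radians([0,20,40,60,80])),key=lambda r:r.fun)
    print(name,best.x[:2],np.degrees(best.x[2])%90,best.fun)
E
```

```text
(1, 1) [0.57534472 0.02614988 0.10878717] 6.233045548159166 [0.03494179 0.05391969 0.07292581]
[[[-0.2, 0.3], [-0.7, 0.1], [-0.4, -0.3], [-0.0, -0.3], [-0.2, -0.1], [-0.8, 0.4], [-3.2, -0.1], [0.9, 0.1], [-0.7, 0.6], [0.0, -0.0], [-0.2, 0.1], [-0.2, -0.1], [-0.3, -0.2]], [[-0.3, 0.5], [-0.2, 0.8], [0.2, 0.6], [0.1, 0.6], [0.3, 0.9], [0.3, -0.7], [-0.6, 0.8], [-1.1, 0.9], [0.4, -0.3], [-0.1, 1.1], [-0.3, 1.0], [-0.3, 1.1], [-0.4, 1.0]]]
(1, 0.01) [0.57515631 0.02522079 0.10314876] 5.90998888100146 [0.03453595 0.0541237  0.0729991 ]
(0.01, 1) [0.57452541 0.03009345 0.11864341] 6.797766942951231 [0.03549879 0.05360503 0.0734054 ]
top [(0.8, 314, array([202.47133758, 363.6910828 ])), (0.4, 2307, array([161.94581708, 244.30515821]))]
scene [(0.72, 386, array([247.09067358, 203.75647668])), (0.24, 224, array([305.82142857, 228.91517857]))]
both [ 0.43727891 -0.31457087] 66.97719480214371 77.359375
top [ 0.43650599 -0.31721368] 67.13654174713442 21.5
scene [ 0.4363072  -0.31140923] 68.0942181790517 25.78125
```

The two cameras disagree by about 5 mm in y. That is within their calibration error, and the offset is the same for both objects, so I'll weight the top camera. Next I'll write a small planner that turns a goal pose into rows.

```bash
cat > plan.py <<'E'
import sys,json
from h import *
from workcell import get_obs
def plan(goal,yaw,n,claw,tilt=True):
    o=get_obs(); p=np.array(o["ee_pos"]); Rm=R.from_euler('xyz',o["tcp_rot"],degrees=True)
    G=R.from_euler('xyz',[180,0,yaw],degrees=True)
    rv=(Rm.inv()*G).as_rotvec(degrees=True); rows=[]
    for i in range(n):
        d=(np.array(goal)-p)/(n-i); s=np.round(Rm.inv().apply(d)*100,2)
        t=np.round((Rm.inv()*G).as_rotvec(degrees=True)/(n-i),1)
        rows.append([claw,s.tolist(),t.tolist()]); p=p+Rm.apply(s/100); Rm=Rm*R.from_rotvec(t,degrees=True)
    print("t",o["time"],"pos",np.round(o["ee_pos"],4),"rot",np.round(o["tcp_rot"],2),"F",np.round(o["wrist_force"],2),"open",round(o["opening"],4),"q6",o["q"][5])
    print(json.dumps(rows)); print("end",p.round(4))
if __name__=="__main__":
    a=list(map(float,sys.argv[1:])); plan(a[:3],a[3],int(a[4]),a[5])
E
python3 plan.py 0.4366 -0.316 0.17 -22.9 20 0
```

```text
t 1.0 pos [0.1635 0.5251 0.2423] rot [-180.      0.     72.71] F [-0.53  0.46  0.41] open 0.0856 q6 90.00135033043573
[[0.0, [-3.61, 2.55, 0.36], [0.0, 0.0, 4.8]], [0.0, [-3.38, 2.85, 0.36], [0.0, 0.0, 4.8]], [0.0, [-3.13, 3.12, 0.36], [0.0, 0.0, 4.8]], [0.0, [-2.86, 3.37, 0.36], [0.0, 0.0, 4.8]], [0.0, [-2.57, 3.6, 0.36], [0.0, 0.0, 4.8]], [0.0, [-2.26, 3.8, 0.36], [0.0, 0.0, 4.8]], [0.0, [-1.93, 3.98, 0.36], [0.0, 0.0, 4.8]], [0.0, [-1.59, 4.13, 0.36], [0.0, 0.0, 4.8]], [0.0, [-1.24, 4.24, 0.36], [0.0, 0.0, 4.8]], [0.0, [-0.88, 4.33, 0.36], [0.0, 0.0, 4.8]], [0.0, [-0.52, 4.39, 0.36], [0.0, 0.0, 4.8]], [0.0, [-0.15, 4.42, 0.36], [0.0, 0.0, 4.8]], [0.0, [0.22, 4.42, 0.36], [0.0, 0.0, 4.8]], [0.0, [0.59, 4.38, 0.36], [0.0, 0.0, 4.7]], [0.0, [0.95, 4.32, 0.36], [0.0, 0.0, 4.8]], [0.0, [1.31, 4.23, 0.37], [0.0, 0.0, 4.7]], [0.0, [1.65, 4.1, 0.36], [0.0, 0.0, 4.8]], [0.0, [1.98, 3.95, 0.37], [0.0, 0.0, 4.7]], [0.0, [2.3, 3.78, 0.36], [0.0, 0.0, 4.8]], [0.0, [2.61, 3.57, 0.37], [0.0, 0.0, 4.7]]]
end [ 0.4366 -0.316   0.17  ]
```

>>> play_rows(rows=[[0, [-3.6, 2.6, 0.3], [0, 0, 4.8]], [0, [-3.4, 2.9, 0.3], [0, 0, 4.8]], [0, [-3.1, 3.1, 0.3], [0, 0, 4.8]], [0, [-2.9, 3.4, 0.3], [0, 0, 4.8]], [0, [-2.6, 3.6, 0.3], [0, 0, 4.8]], [0, [-2.3, 3.8, 0.3], [0, 0, 4.8]], [0, [-1.9, 4.0, 0.3], [0, 0, 4.8]], [0, [-1.6, 4.1, 0.3], [0, 0, 4.8]], [0, [-1.2, 4.2, 0.3], [0, 0, 4.8]], [0, [-0.9, 4.3, 0.3], [0, 0, 4.8]], [0, [-0.5, 4.4, 0.3], [0, 0, 4.8]], [0, [-0.2, 4.4, 0.3], [0, 0, 4.8]]])

```text
time: 2.2
ee_pos: [0.3222, 0.0043, 0.2041]
tcp_rot: [179.9, -0.4, 13.5]
wrist_force: [1.8, -0.3, -0.7]
opening: 0.0852
```

```bash
python3 plan.py 0.4366 -0.316 0.15 -22.9 10 0
```

```text
t 2.2 pos [0.3222 0.0043 0.2041] rot [179.91  -0.39  13.49] F [ 1.83 -0.28 -0.7 ] open 0.0852 q6 77.27175394782043
[[0.0, [0.36, 3.38, 0.55], [-0.0, -0.0, 3.6]], [0.0, [0.57, 3.35, 0.55], [-0.0, -0.0, 3.6]], [0.0, [0.78, 3.31, 0.55], [-0.0, -0.0, 3.6]], [0.0, [0.99, 3.25, 0.55], [-0.0, -0.1, 3.7]], [0.0, [1.2, 3.18, 0.54], [-0.0, -0.0, 3.6]], [0.0, [1.4, 3.1, 0.55], [-0.0, -0.1, 3.7]], [0.0, [1.59, 3.0, 0.54], [-0.0, -0.0, 3.6]], [0.0, [1.78, 2.9, 0.54], [-0.0, -0.1, 3.7]], [0.0, [1.97, 2.78, 0.54], [-0.0, -0.0, 3.6]], [0.0, [2.13, 2.65, 0.54], [-0.1, -0.1, 3.7]]]
end [ 0.4366 -0.316   0.15  ]
```

>>> play_rows(rows=[[0, [0.4, 3.4, 0.5], [0, 0, 3.6]], [0, [0.6, 3.4, 0.5], [0, 0, 3.6]], [0, [0.8, 3.3, 0.5], [0, 0, 3.6]], [0, [1.0, 3.3, 0.5], [0, 0, 3.7]], [0, [1.2, 3.2, 0.5], [0, 0, 3.6]], [0, [1.4, 3.1, 0.5], [0, 0, 3.7]], [0, [1.6, 3.0, 0.5], [0, 0, 3.6]], [0, [1.8, 2.9, 0.5], [0, 0, 3.7]], [0, [2.0, 2.8, 0.5], [0, 0, 3.6]], [0, [2.1, 2.6, 0.5], [0, 0, 3.7]], [0, [0, 0, 0], [0, 0, 0]]])

```text
time: 3.3
ee_pos: [0.4349, -0.3395, 0.1537]
tcp_rot: [-179.8, -0.7, -25.2]
wrist_force: [-1.0, 1.1, -0.9]
opening: 0.0852
```

```bash
python3 plan.py 0.4366 -0.316 0.10 -22.9 3 0
python3 - <<'E'
from workcell import camera
import cv2
for n,(x,y,w,h) in dict(top=(320,150,110,100),scene=(150,180,110,100)).items():
    c=camera(n);cv2.imwrite(f"pics/{n}1.png",cv2.resize(c["img"][y:y+h,x:x+w,::-1],None,fx=5,fy=5,interpolation=cv2.INTER_NEAREST))
E
```

```text
t 3.3 pos [ 0.4349 -0.3395  0.1537] rot [-179.76   -0.71  -25.17] F [-1.01  1.13 -0.87] open 0.0852 q6 76.99916439351406
[[0.0, [-0.3, -0.72, 1.79], [-0.1, -0.2, -0.8]], [0.0, [-0.29, -0.73, 1.79], [-0.1, -0.3, -0.7]], [0.0, [-0.27, -0.74, 1.79], [-0.0, -0.2, -0.8]]]
end [ 0.4366 -0.316   0.1   ]
```

View pics/top1.png

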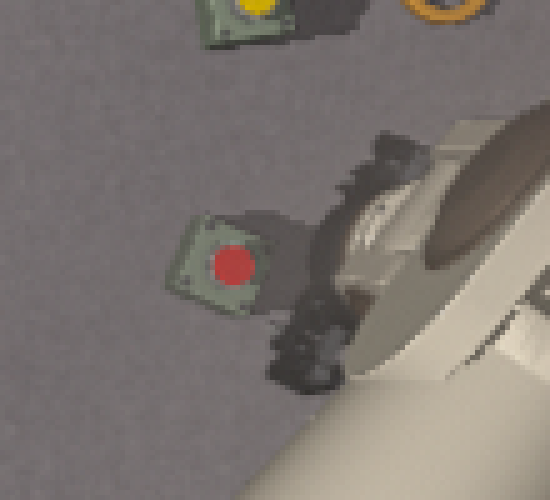

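View pics/scene1.png

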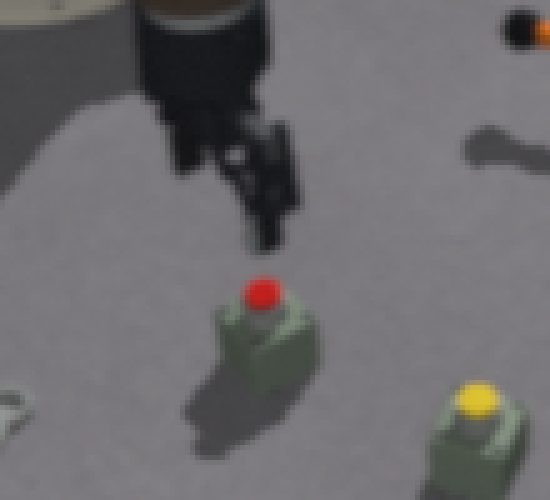

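The top view shows the open gripper offset to the right of the red housing, as the pose reading says. I'll correct the offset and come down.

>>> play_rows(rows=[[0, [-0.4, -1.1, 0.8], [-0.1, -0.3, -1.1]], [0, [-0.4, -1.1, 0.8], [-0.1, -0.3, -1.1]], [0, [0, 0, 0.5], [0, 0, 0]], [0, [0, 0, 0], [0, 0, 0]]])

```text
time: 3.8
ee_pos: [0.4361, -0.3084, 0.1331]
tcp_rot: [-180.0, -0.1, -22.3]
wrist_force: [-0.2, 0.0, 0.1]
opening: 0.0852
```

```bash
python3 plan.py 0.4366 -0.316 0.024 -22.9 8 0
```

```text
t 3.8 pos [ 0.4361 -0.3084  0.1331] rot [-1.7995e+02 -1.2000e-01 -2.2270e+01] F [-0.2   0.03  0.07] open 0.0852 q6 76.96089857783734
[[0.0, [0.04, 0.09, 1.36], [-0.0, -0.0, 0.1]], [0.0, [0.04, 0.09, 1.36], [-0.0, -0.0, 0.1]], [0.0, [0.04, 0.08, 1.37], [-0.0, -0.0, 0.1]], [0.0, [0.04, 0.09, 1.36], [-0.0, -0.0, 0.1]], [0.0, [0.04, 0.08, 1.37], [-0.0, -0.0, 0.1]], [0.0, [0.04, 0.09, 1.36], [-0.0, -0.0, 0.0]], [0.0, [0.04, 0.08, 1.37], [-0.0, -0.1, 0.1]], [0.0, [0.03, 0.09, 1.36], [-0.0, -0.0, 0.0]]]
end [ 0.4366 -0.316   0.024 ]
```

>>> play_rows(rows=[[0, [0.1, 0.3, 1.2], [0, 0, 0.2]], [0, [0.1, 0.2, 1.2], [0, 0, 0.2]], [0, [0, 0, 1.2], [0, 0, 0]], [0, [0, 0, 0.6], [0, 0, 0]], [0, [0, 0, 0], [0, 0, 0]]])

```text
time: 4.3
ee_pos: [0.4359, -0.3138, 0.087]
tcp_rot: [-180.0, -0.1, -22.7]
wrist_force: [0.1, -0.9, 0.1]
opening: 0.0855
```

```bash
python3 plan.py 0.4366 -0.316 0.024 -22.9 5 0
```

```text
t 4.3 pos [ 0.4359 -0.3138  0.087 ] rot [-1.7996e+02 -1.1000e-01 -2.2670e+01] F [ 0.09 -0.89  0.06] open 0.0855 q6 76.88433763551343
[[0.0, [0.03, 0.04, 1.26], [-0.0, -0.0, 0.0]], [0.0, [0.03, 0.04, 1.26], [-0.0, -0.0, 0.1]], [0.0, [0.03, 0.03, 1.26], [-0.0, -0.0, 0.0]], [0.0, [0.02, 0.04, 1.26], [-0.0, -0.1, 0.1]], [0.0, [0.03, 0.03, 1.26], [-0.0, -0.0, 0.0]]]
end [ 0.4366 -0.316   0.024 ]
```

>>> play_rows(rows=[[0, [0.1, 0.1, 1.2], [0, 0, 0.1]], [0, [0, 0.1, 1.2], [0, 0, 0.1]], [0, [0, 0, 1.2], [0, 0, 0]], [0, [0, 0, 1.2], [0, 0, 0]], [0, [0, 0, 0.8], [0, 0, 0]], [0, [0, 0, 0.4], [0, 0, 0]], [0, [0, 0, 0], [0, 0, 0]]])

```text
time: 5.0
ee_pos: [0.4358, -0.3163, 0.021]
tcp_rot: [-179.9, -0.1, -22.9]
wrist_force: [-0.2, 0.1, 0.1]
opening: 0.0855
```

```bash
python3 plan.py 0.4366 -0.316 0.024 -22.9 1 0;python3 - <<'E'
from workcell import camera
import cv2
for n,(x,y,w,h) in dict(scene=(150,180,110,100)).items():
    c=camera(n);cv2.imwrite(f"pics/{n}2.png",cv2.resize(c["img"][y:y+h,x:x+w,::-1],None,fx=5,fy=5,interpolation=cv2.INTER_NEAREST))
E
```

```text
t 5.0 pos [ 0.4358 -0.3163  0.021 ] rot [-1.7994e+02 -6.0000e-02 -2.2910e+01] F [-0.25  0.12  0.15] open 0.0855 q6 76.90919933080237
[[0.0, [0.06, -0.06, -0.3], [-0.1, -0.1, -0.0]]]
end [ 0.4366 -0.3159  0.024 ]
```

View pics/scene2.png

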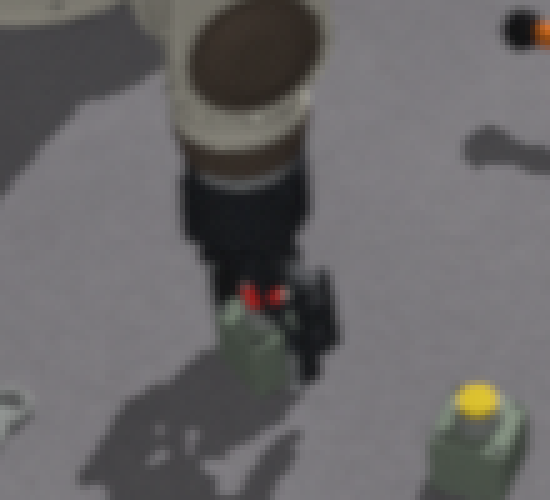

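The housing stands between the two fingers, with the red button visible at (262,295). I'll close on it.

>>> play_rows(rows=[[0, [0, 0, -0.4], [0, 0, 0]], [0.6, [0, 0, 0], [0, 0, 0]], [1, [0, 0, 0], [0, 0, 0]], [1, [0, 0, 0], [0, 0, 0]], [1, [0, 0, 0], [0, 0, 0]], [1, [0, 0, 0], [0, 0, 0]], [1, [0, 0, 0], [0, 0, 0]], [1, [0, 0, 0], [0, 0, 0]]], newtons=50)

```text
time: 5.85
ee_pos: [0.4367, -0.3169, 0.0278]
tcp_rot: [-180.0, -0.2, -22.9]
wrist_force: [-0.8, -0.1, 0.6]
opening: 0.0494
```

```bash
python3 plan.py 0.4366 -0.316 0.024 -22.9 1 1
```

```text
t 5.85 pos [ 0.4367 -0.3169  0.0278] rot [-179.99   -0.23  -22.91] F [-0.8  -0.05  0.63] open 0.0494 q6 76.90933468852232
[[1.0, [-0.05, -0.08, 0.38], [-0.0, -0.2, -0.0]]]
end [ 0.4366 -0.316   0.024 ]
```

>>> play_rows(rows=[[1, [0, 0, -1], [0, 0, 0]], [1, [0, 0, -2.5], [0, 0, 0]], [1, [0, 0, -3.5], [0, 0, 0]], [1, [0, 0, -3.5], [0, 0, 0]], [1, [0, 0, -2], [0, 0, 0]], [1, [0, 0, -0.5], [0, 0, 0]]])

```text
time: 6.45
ee_pos: [0.4348, -0.3157, 0.1631]
tcp_rot: [-179.9, -0.0, -22.9]
wrist_force: [0.2, 0.0, -2.3]
opening: 0.0487
```

```bash
python3 plan.py 0.5697 0.0782 0.16 6 11 1
```

```text
t 6.45 pos [ 0.4348 -0.3157  0.1631] rot [-179.93   -0.    -22.91] F [ 0.22  0.05 -2.32] open 0.0487 q6 76.89313825229405
[[1.0, [-0.26, -3.78, 0.03], [-0.0, -0.0, -2.6]], [1.0, [-0.09, -3.78, 0.03], [-0.0, -0.0, -2.6]], [1.0, [0.08, -3.78, 0.03], [-0.0, -0.0, -2.6]], [1.0, [0.25, -3.78, 0.03], [-0.0, -0.0, -2.6]], [1.0, [0.42, -3.76, 0.03], [-0.0, -0.0, -2.6]], [1.0, [0.59, -3.74, 0.03], [-0.0, -0.0, -2.7]], [1.0, [0.77, -3.71, 0.04], [-0.0, -0.0, -2.6]], [1.0, [0.93, -3.67, 0.03], [-0.0, -0.0, -2.7]], [1.0, [1.11, -3.62, 0.04], [-0.0, -0.0, -2.6]], [1.0, [1.27, -3.56, 0.03], [-0.0, -0.0, -2.7]], [1.0, [1.43, -3.5, 0.04], [-0.1, -0.0, -2.6]]]
end [0.5697 0.0782 0.16  ]
```

>>> play_rows(rows=[[1, [-0.1, -2.0, 0], [0, 0, -2.0]], [1, [-0.2, -3.5, 0], [0, 0, -2.5]], [1, [0, -3.8, 0], [0, 0, -2.6]], [1, [0.2, -3.8, 0], [0, 0, -2.6]], [1, [0.4, -3.8, 0], [0, 0, -2.6]], [1, [0.6, -3.7, 0], [0, 0, -2.6]], [1, [0.8, -3.7, 0], [0, 0, -2.6]], [1, [0.9, -3.7, 0], [0, 0, -2.6]], [1, [1.1, -3.6, 0], [0, 0, -2.6]], [1, [1.2, -2.5, 0], [0, 0, -2.6]], [1, [0.5, -1, 0], [0, 0, -1]], [1, [0, 0, 0], [0, 0, 0]]])

```text
time: 7.65
ee_pos: [0.5561, 0.0355, 0.1561]
tcp_rot: [-179.9, 0.4, 4.3]
wrist_force: [0.2, 0.4, -3.0]
opening: 0.0493
```

```bash
python3 plan.py 0.5697 0.0782 0.12 6 4 1
```

```text
t 7.65 pos [0.5561 0.0355 0.1561] rot [-179.93    0.41    4.29] F [ 0.24  0.44 -3.02] open 0.0493 q6 89.32439536722778
[[1.0, [0.43, -1.04, 0.9], [-0.0, 0.1, -0.4]], [1.0, [0.43, -1.04, 0.9], [-0.0, 0.1, -0.4]], [1.0, [0.44, -1.03, 0.9], [-0.0, 0.1, -0.5]], [1.0, [0.44, -1.03, 0.91], [-0.1, 0.1, -0.4]]]
end [0.5697 0.0782 0.12  ]
```

>>> play_rows(rows=[[1, [0.4, -1.0, 0], [0, 0.1, -0.5]], [1, [0.4, -1.0, 0], [0, 0.1, -0.5]], [1, [0.4, -1.1, 0.5], [0, 0.1, -0.4]], [1, [0.3, -0.8, 1], [0, 0, -0.2]], [1, [0, 0, 1], [0, 0, 0]], [1, [0, 0, 0.5], [0, 0, 0]], [1, [0, 0, 0], [0, 0, 0]]])

```text
time: 8.35
ee_pos: [0.5671, 0.0758, 0.1219]
tcp_rot: [-180.0, 0.2, 5.7]
wrist_force: [-0.8, 0.3, -1.9]
opening: 0.0492
```

```bash
python3 plan.py 0.5697 0.0782 0.12 6 1 1
python3 - <<'E'
from workcell import camera
import cv2,pickle
for n,(x,y,w,h) in dict(top=(205,115,90,90),scene=(240,130,100,100)).items():
    c=camera(n);pickle.dump(c,open(n+"3.pkl","wb"));cv2.imwrite(f"pics/{n}3.png",cv2.resize(c["img"][y:y+h,x:x+w,::-1],None,fx=6,fy=6,interpolation=cv2.INTER_NEAREST))
E
```

```text
t 8.35 pos [0.5671 0.0758 0.1219] rot [-179.97    0.24    5.73] F [-0.82  0.35 -1.93] open 0.0492 q6 91.8688351108969
[[1.0, [0.28, -0.21, 0.19], [-0.0, 0.2, -0.3]]]
end [0.5697 0.0782 0.12  ]
```

View pics/top3.png

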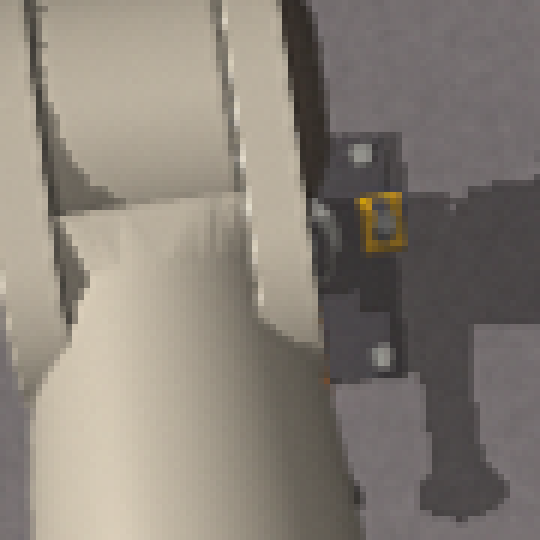

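View pics/scene3.png

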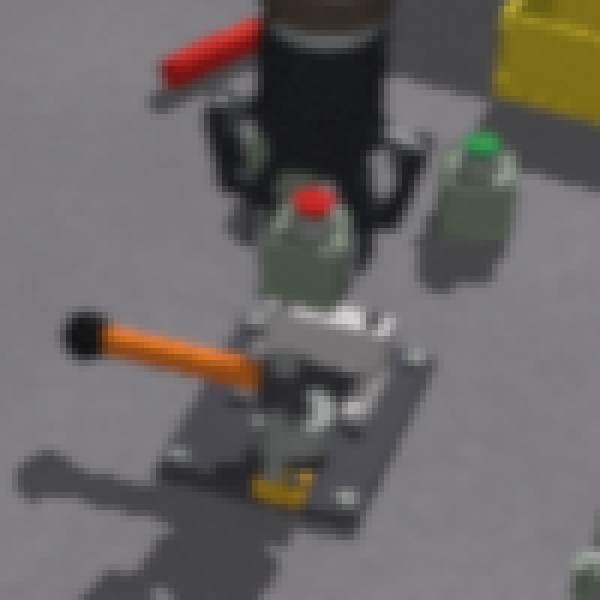

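The top view is blocked by the arm. The scene view shows the housing held upright above the nest, with its button at (313,203). I'll check the held position with the scene camera against its own fixture fit.

Run:
```python
from h import *
c0=pickle.load(open("scene0.pkl","rb"));c=pickle.load(open("scene3.pkl","rb"))
def red(c,x,y,w,h):
    im=c["img"][y:y+h,x:x+w].astype(int); m=(im[...,0]-np.maximum(im[...,1],im[...,2])).clip(0)
    m=m*(m>40); ys,xs=np.mgrid[y:y+h,x:x+w]; return np.array([(m*xs).sum(),(m*ys).sum()])/m.sum()
a=red(c0,195,230,20,20); b=red(c,283,155,20,18); print(a,b)
# button visible centre approx z .062
def solve(px,z): return least_squares(lambda v: (proj(c,[v[0],v[1],z])-px).ravel(),[.5,0]).x
for dz in(.058,.062): print(solve(a,dz),"(TCP at grasp .4367 -.3169)",solve(b,.1219-.0278+dz),"TCP now .5671 .0758")
for f in ([0,0,.076],[0,.0818,.046]): print(f,proj(c,place(f,.5752,.0255,.105)))
```

```text
[202.084349  238.1528342] [291.93759199 163.0741831 ]
[ 0.43055601 -0.30765532] (TCP at grasp .4367 -.3169) [0.56287748 0.08784117] TCP now .5671 .0758
[ 0.43308126 -0.3108787 ] (TCP at grasp .4367 -.3169) [0.56508011 0.08253234] TCP now .5671 .0758
[0, 0, 0.076] [[286.83882297 190.10187231]]
[0, 0.0818, 0.046] [[293.5568411  183.82699172]]
```

>>> play_rows(rows=[[1, [0.3, -0.25, 0.5], [0, 0.2, -0.3]], [1, [0, 0, 1.2], [0, 0, 0]], [1, [0, 0, 1.5], [0, 0, 0]], [1, [0, 0, 1.2], [0, 0, 0]], [1, [0, 0, 0.6], [0, 0, 0]], [1, [0, 0, 0.3], [0, 0, 0]], [1, [0, 0, 0], [0, 0, 0]]])

```text
time: 9.15
ee_pos: [0.5709, 0.0781, 0.0664]
tcp_rot: [-180.0, -0.1, 6.0]
wrist_force: [0.4, -0.5, -2.3]
opening: 0.0495
```

```bash
python3 plan.py 0.5697 0.0782 0.0378 6 3 1
python3 - <<'E'
from workcell import camera
import cv2,pickle
for n,(x,y,w,h) in dict(scene=(240,130,100,100)).items():
    c=camera(n);pickle.dump(c,open(n+"4.pkl","wb"));cv2.imwrite(f"pics/{n}4.png",cv2.resize(c["img"][y:y+h,x:x+w,::-1],None,fx=6,fy=6,interpolation=cv2.INTER_NEAREST))
E
```

```text
t 9.15 pos [0.5709 0.0781 0.0664] rot [-1.7997e+02 -1.2000e-01  5.9700e+00] F [ 0.41 -0.52 -2.27] open 0.0495 q6 91.80005977495932
[[1.0, [-0.04, -0.01, 0.95], [-0.0, -0.0, -0.0]], [1.0, [-0.04, -0.01, 0.95], [-0.0, -0.1, -0.0]], [1.0, [-0.04, -0.0, 0.96], [-0.0, -0.0, -0.0]]]
end [0.5697 0.0782 0.0378]
```

View pics/scene4.png

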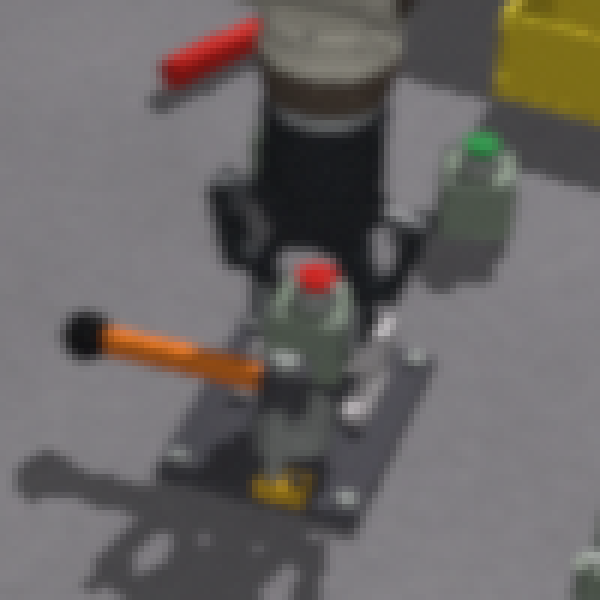

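The housing is just above the nest, between the rails, and clear of the hub. I'll lower it while watching the force.

>>> play_rows(rows=[[1, [-0.1, 0, 0.6], [0, 0, 0]], [1, [0, 0, 0.6], [0, 0, 0]], [1, [0, 0, 0.5], [0, 0, 0]], [1, [0, 0, 0.3], [0, 0, 0]], [1, [0, 0, 0], [0, 0, 0]]])

```text
time: 9.7
ee_pos: [0.5708, 0.0781, 0.0463]
tcp_rot: [-180.0, -0.3, 6.0]
wrist_force: [-0.5, 0.1, -3.5]
opening: 0.0491
```

>>> play_rows(rows=[[1, [-0.1, 0, 0.3], [0, -0.2, 0]], [1, [0, 0, 0.2], [0, 0, 0]], [1, [0, 0, 0.2], [0, 0, 0]], [1, [0, 0, 0], [0, 0, 0]]])

```text
time: 10.1
ee_pos: [0.5699, 0.078, 0.0389]
tcp_rot: [-180.0, -0.1, 6.0]
wrist_force: [-1.2, 0.7, -3.2]
opening: 0.0496
```

>>> play_rows(rows=[[1, [0, 0, 0.1], [0, 0, 0]], [1, [0, 0, 0.1], [0, 0, 0]], [1, [0, 0, 0], [0, 0, 0]]])

```text
time: 10.4
ee_pos: [0.5701, 0.0781, 0.0382]
tcp_rot: [-180.0, -0.1, 6.0]
wrist_force: [-0.3, 0.4, -2.1]
opening: 0.049
```

>>> play_rows(rows=[[1, [0, 0, 0.15], [0, 0, 0]], [1, [0, 0, 0.15], [0, 0, 0]]])

```text
time: 10.6
ee_pos: [0.5703, 0.0781, 0.0378]
tcp_rot: [-180.0, -0.2, 6.0]
wrist_force: [-7.2, -0.9, 14.6]
opening: 0.0494
```

The housing touched the floor at the predicted height (0.0378 m). I'll release it.

>>> play_rows(rows=[[1, [0, 0, 0], [0, 0, 0]], [0.3, [0, 0, 0], [0, 0, 0]], [0, [0, 0, 0], [0, 0, 0]], [0, [0, 0, 0], [0, 0, 0]], [0, [0, 0, 0], [0, 0, 0]], [0, [0, 0, 0], [0, 0, 0]], [0, [0, 0, 0], [0, 0, 0]]])

```text
time: 11.3
ee_pos: [0.5711, 0.0782, 0.0383]
tcp_rot: [-180.0, -0.3, 6.0]
wrist_force: [0.2, 0.6, -0.1]
opening: 0.086
```

```bash
python3 plan.py 0.5697 0.0782 0.14 6 6 0
python3 - <<'E'
from workcell import camera
import cv2,pickle
for n,(x,y,w,h) in dict(scene=(240,130,100,100)).items():
    c=camera(n);cv2.imwrite(f"pics/{n}5.png",cv2.resize(c["img"][y:y+h,x:x+w,::-1],None,fx=6,fy=6,interpolation=cv2.INTER_NEAREST))
E
```

```text
t 11.3 pos [0.5711 0.0782 0.0383] rot [-179.95   -0.35    5.98] F [ 0.22  0.55 -0.07] open 0.086 q6 91.80210678912199
[[0.0, [-0.01, -0.0, -1.69], [-0.0, -0.1, -0.0]], [0.0, [-0.02, -0.0, -1.7], [-0.0, -0.0, -0.0]], [0.0, [-0.02, -0.01, -1.69], [-0.0, -0.1, -0.0]], [0.0, [-0.02, -0.0, -1.7], [-0.0, -0.0, -0.0]], [0.0, [-0.02, -0.01, -1.69], [-0.0, -0.1, -0.0]], [0.0, [-0.02, -0.0, -1.7], [-0.0, -0.0, -0.0]]]
end [0.5697 0.0782 0.14  ]
```

View pics/scene5.png

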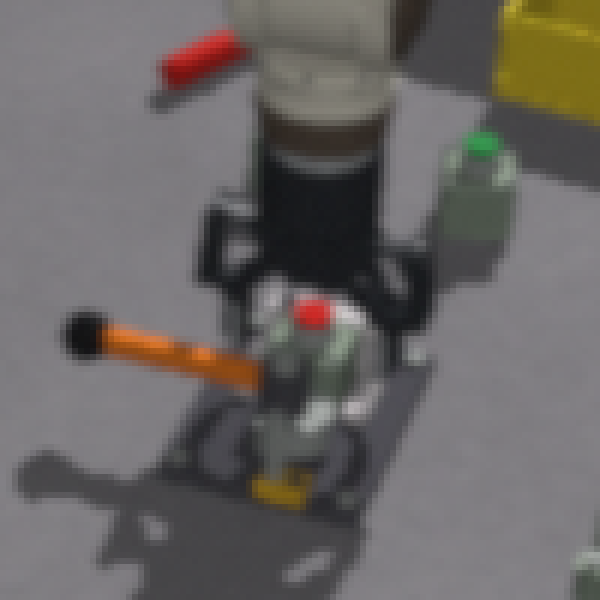

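The housing sits in the nest between the rails and is released, with the fingers clear of it. I'll lift, close the fingers and move to the lever's +y side.

>>> play_rows(rows=[[0, [0, 0, -0.8], [0, 0, 0]], [0, [0, 0, -1.5], [0, 0, 0]], [0, [0, 0, -2.5], [0, 0, 0]], [0, [0, 0, -3], [0, 0, 0]], [0, [0, 0, -2.5], [0, 0, 0]], [0, [-1, 0, -1], [0, 0, 0]], [1, [-4, 1, 0], [0, 0, 0]], [1, [-4.5, 1, 0], [0, 0, 0]], [1, [-4.5, 1, 0], [0, 0, 0]], [1, [-4.5, 0, 0], [0, 0, 0]], [1, [-4.5, 0, 0], [0, 0, 0]], [1, [-2, 0, 0], [0, 0, 0]]], newtons=60)

```text
time: 12.55
ee_pos: [0.3145, 0.0204, 0.1577]
tcp_rot: [-180.0, -0.5, 6.0]
wrist_force: [0.7, 0.4, 0.5]
opening: 0.0002
```

```bash
python3 plan.py 0.4846 0.046 0.15 6 4 1
python3 - <<'E'
from workcell import camera
import cv2,pickle
for n,(x,y,w,h) in dict(top=(205,115,90,100),scene=(240,160,80,60)).items():
    c=camera(n);pickle.dump(c,open(n+"6.pkl","wb"));cv2.imwrite(f"pics/{n}6.png",cv2.resize(c["img"][y:y+h,x:x+w,::-1],None,fx=6,fy=6,interpolation=cv2.INTER_NEAREST))
E
```

```text
t 12.55 pos [0.3145 0.0204 0.1577] rot [-179.96   -0.5     6.  ] F [0.69 0.41 0.45] open 0.0002 q6 87.66231262440176
[[1.0, [4.29, -0.19, 0.23], [-0.0, -0.1, 0.0]], [1.0, [4.3, -0.19, 0.22], [-0.0, -0.1, 0.0]], [1.0, [4.29, -0.19, 0.22], [-0.0, -0.2, 0.0]], [1.0, [4.3, -0.2, 0.2], [-0.0, -0.1, 0.0]]]
end [0.4846 0.046  0.15  ]
```

View pics/top6.png

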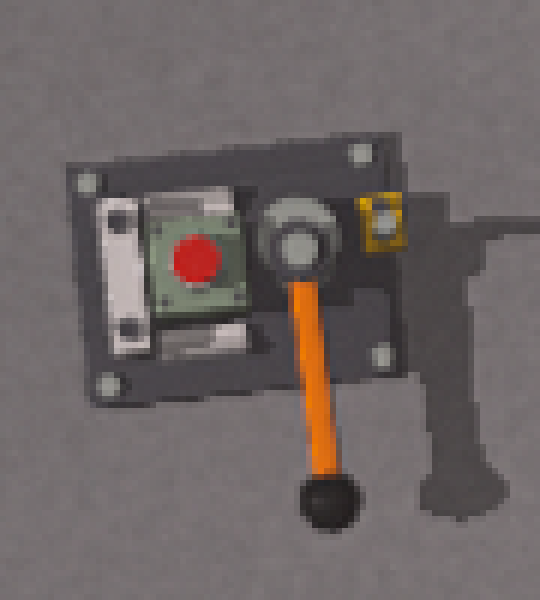

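The top view shows the housing seated between the rails, with its button at (197,260) and a small gap to the fence. The lever is still open, pointing down. A quick numeric check comes next, along with the lever angle.

Run:
```python
from h import *
c=pickle.load(open("top6.pkl","rb"))
def solve(px,z): return least_squares(lambda v: (proj(c,[v[0],v[1],z])-px).ravel(),[.5,0]).x
def P(u,v): return np.array([u,v])/6+[205,115]-.5
F=np.array([.5752,.0255]);a=.105
Rt=np.array([[np.cos(a),np.sin(a)],[-np.sin(a),np.cos(a)]])
for n,p,z in (("button",P(197,260),.075),("hub",P(299,246),.076),("ball",P(329,502),.058)):
    w=solve(p,z);l=Rt@(w-F);print(n,w,l)
    if n=="ball":print("angle",np.arctan2(-l[1],-l[0]))
```

```text
button [0.5698615  0.07761985] [0.00015344 0.05239232]
hub [0.57708863 0.02592578] [0.00192285 0.00022549]
ball [0.44783439 0.01012299] [-0.12827577 -0.00194349]
angle 0.015149704756827512
```

>>> play_rows(rows=[[1, [3, -0.2, 0.2], [0, -0.1, 0]], [1, [4, -0.2, 0.2], [0, -0.1, 0]], [1, [4, -0.2, 0.2], [0, -0.1, 0]], [1, [3.5, -0.2, 0.2], [0, -0.1, 0]], [1, [1.5, 0, 0], [0, -0.1, 0]], [1, [0, 0, 0], [0, 0, 0]]])

```text
time: 13.25
ee_pos: [0.4805, 0.0465, 0.1519]
tcp_rot: [-180.0, -0.5, 6.0]
wrist_force: [-1.0, 0.2, -0.6]
opening: -0.0001
```

```bash
python3 plan.py 0.4846 0.046 0.046 6 8 1
```

```text
t 13.25 pos [0.4805 0.0465 0.1519] rot [-179.98   -0.46    6.  ] F [-1.    0.25 -0.63] open -0.0001 q6 89.51830056356634
[[1.0, [0.04, 0.01, 1.32], [-0.0, -0.1, -0.0]], [1.0, [0.04, 0.01, 1.33], [-0.0, -0.1, -0.0]], [1.0, [0.04, 0.01, 1.32], [-0.0, -0.0, -0.0]], [1.0, [0.05, 0.01, 1.33], [-0.0, -0.1, -0.0]], [1.0, [0.05, 0.01, 1.32], [-0.0, -0.0, -0.0]], [1.0, [0.05, 0.02, 1.33], [-0.0, -0.1, -0.0]], [1.0, [0.05, 0.01, 1.32], [-0.0, -0.0, -0.0]], [1.0, [0.04, 0.02, 1.33], [-0.0, -0.1, -0.0]]]
end [0.4846 0.046  0.046 ]
```

The housing is at fixture (0.2, 52.4) mm and the lever is at about 0.015 rad. I'll come down beside the bar.

>>> play_rows(rows=[[1, [0.1, 0, 1], [0, -0.1, 0]], [1, [0.1, 0, 1.3], [0, -0.1, 0]], [1, [0.1, 0, 1.3], [0, -0.1, 0]], [1, [0.1, 0, 1.3], [0, -0.1, 0]], [1, [0, 0, 1.3], [0, 0, 0]], [1, [0, 0, 1.3], [0, 0, 0]], [1, [0, 0, 1.2], [0, 0, 0]], [1, [0, 0, 0.7], [0, 0, 0]], [1, [0, 0, 0.2], [0, 0, 0]], [1, [0, 0, 0], [0, 0, 0]]])

```text
time: 14.25
ee_pos: [0.481, 0.0466, 0.0459]
tcp_rot: [-180.0, 0.1, 6.0]
wrist_force: [0.2, 0.2, -0.4]
opening: -0.0003
```

```bash
python3 plan.py 0.4846 0.036 0.046 6 2 1
```

```text
t 14.25 pos [0.481  0.0466 0.0459] rot [-1.7997e+02  1.4000e-01  5.9900e+00] F [ 0.23  0.19 -0.36] open -0.0003 q6 89.53038145135767
[[1.0, [0.12, 0.55, -0.0], [-0.0, 0.1, -0.0]], [1.0, [0.13, 0.54, -0.01], [-0.0, 0.0, -0.0]]]
end [0.4846 0.036  0.046 ]
```

>>> play_rows(rows=[[1, [0.2, 0.5, 0], [0, 0, 0]], [1, [0.1, 0.3, 0], [0, 0, 0]], [1, [0, 0.2, 0], [0, 0, 0]]])

```text
time: 14.55
ee_pos: [0.4863, 0.0364, 0.0473]
tcp_rot: [-180.0, 0.0, 6.0]
wrist_force: [0.7, 0.2, -0.0]
opening: 0.0
```

>>> play_rows(rows=[[1, [0, 0.2, 0], [0, 0, 0]], [1, [0, 0.2, 0], [0, 0, 0]]])

```text
time: 14.75
ee_pos: [0.4866, 0.0334, 0.0475]
tcp_rot: [-179.8, 0.0, 6.0]
wrist_force: [-0.6, 6.4, -1.3]
opening: 0.0001
```

>>> play_rows(rows=[[1, [0, 0.2, 0], [0, 0, 0]], [1, [0, 0.2, 0], [0, 0, 0]]])

```text
time: 14.95
ee_pos: [0.4868, 0.0309, 0.0475]
tcp_rot: [-179.5, 0.0, 6.1]
wrist_force: [-0.9, 6.1, -1.4]
opening: 0.0002
```

Contact was at about 6 N. Now I'll push along the arc about the pivot in small steps, turning with the bar.

```bash
cat > lev.py <<'E'
from h import *
from workcell import get_obs
o=get_obs();F=np.array([.5752,.0255]);a=.105
v=np.array(o["ee_pos"][:2])-F; yaw=np.radians(o["tcp_rot"][2])
th=yaw-a # bar angle if flush
c,s=np.cos(yaw),np.sin(yaw)
p=-np.array([v@[c,s], v@[s,-c]])  # pivot in tool coords
rho=np.hypot(*v); ang=(np.arctan2(v[1],v[0])-a)
bar=(ang-np.pi)%(2*np.pi) + np.arcsin(.017/rho)
bar=(bar+np.pi)%(2*np.pi)-np.pi
print("t",o["time"],"pivot in tool (cm)",(p*100).round(2),"yaw-fix",np.degrees(th).round(1),"bar est deg",np.degrees(bar).round(1),"F",np.round(o["wrist_force"],1),"push(tool y)",round(-(np.array(o["wrist_force"][:2])@[s,-c]),1),"z",round(o["ee_pos"][2],4),"rot",np.round(o["tcp_rot"],1))
E
python3 lev.py
```

```text
t 14.95 pivot in tool (cm) [8.74 1.48] yaw-fix 0.1 bar est deg 1.6 F [-0.9  6.1 -1.4] push(tool y) 6.1 z 0.0475 rot [-179.5    0.     6.1]
```

>>> play_rows(rows=[[1, [0, 0.4, 0], [0, 0, -2]], [1, [-0.1, 0.4, 0], [0, 0, -3]], [1, [-0.1, 0.5, 0], [0, 0, -3]], [1, [-0.1, 0.5, 0], [0, 0, -3]]])

```text
time: 15.35
ee_pos: [0.4872, 0.0163, 0.0476]
tcp_rot: [-178.9, -0.3, 17.7]
wrist_force: [0.3, 7.9, -1.5]
opening: -0.0
```

```bash
python3 lev.py
```

```text
t 15.35 pivot in tool (cm) [8.66 1.8 ] yaw-fix 11.7 bar est deg 11.1 F [ 0.3  7.9 -1.5] push(tool y) 7.5 z 0.0476 rot [-178.9   -0.3   17.7]
```

>>> play_rows(rows=[[1, [-0.1, 0.5, 0], [-0.3, 0, -3]], [1, [-0.1, 0.5, 0], [-0.3, 0, -3]], [1, [-0.1, 0.5, 0], [-0.3, 0, -3]], [1, [-0.1, 0.5, 0], [-0.3, 0, -3]], [1, [-0.1, 0.5, 0], [-0.3, 0, -3]], [1, [-0.1, 0.5, 0], [-0.3, 0, -3]]])

```text
time: 15.95
ee_pos: [0.4939, -0.0082, 0.0474]
tcp_rot: [179.9, -0.7, 36.8]
wrist_force: [-2.1, 7.7, 0.1]
opening: -0.0004
```

```bash
python3 lev.py
```

```text
t 15.95 pivot in tool (cm) [8.53 2.16] yaw-fix 30.8 bar est deg 27.7 F [-2.1  7.7  0.1] push(tool y) 7.4 z 0.0474 rot [179.9  -0.7  36.8]
```

>>> play_rows(rows=[[1, [-0.1, 0.5, 0], [-0.1, 0.1, -2]], [1, [-0.1, 0.5, 0], [-0.1, 0.1, -2]], [1, [-0.1, 0.5, 0], [-0.1, 0.1, -2.5]], [1, [-0.1, 0.5, 0], [-0.1, 0.1, -2.5]], [1, [-0.1, 0.5, 0], [-0.1, 0.1, -2.5]], [1, [-0.1, 0.5, 0], [-0.1, 0.1, -2.5]], [1, [-0.1, 0.5, 0], [-0.1, 0.1, -2.5]], [1, [-0.1, 0.5, 0], [-0.1, 0, -2.5]]])

```text
time: 16.75
ee_pos: [0.5122, -0.0344, 0.0473]
tcp_rot: [179.9, -1.9, 57.1]
wrist_force: [-4.8, 7.3, 3.0]
opening: -0.0002
```

```bash
python3 lev.py
```

```text
t 16.75 pivot in tool (cm) [8.45 2.03] yaw-fix 51.0 bar est deg 48.8 F [-4.8  7.3  3. ] push(tool y) 8.0 z 0.0473 rot [179.9  -1.9  57.1]
```

>>> play_rows(rows=[[1, [-0.1, 0.5, 0], [0, -0.3, -2.5]], [1, [-0.1, 0.5, 0], [0, -0.3, -2.5]], [1, [-0.1, 0.5, 0], [0, -0.3, -2.5]], [1, [-0.1, 0.5, 0], [0, -0.3, -2.5]], [1, [-0.1, 0.5, 0], [0, -0.3, -2.5]], [1, [-0.1, 0.5, 0], [0, -0.3, -2.5]], [1, [-0.1, 0.5, 0], [0, -0.3, -2.5]]])

```text
time: 17.45
ee_pos: [0.5334, -0.051, 0.0472]
tcp_rot: [-179.3, -0.2, 75.5]
wrist_force: [-7.7, 5.8, 3.8]
opening: 0.0004
```

```bash
python3 lev.py
```

```text
t 17.45 pivot in tool (cm) [8.45 2.13] yaw-fix 69.5 bar est deg 66.6 F [-7.7  5.8  3.8] push(tool y) 8.9 z 0.0472 rot [-179.3   -0.2   75.5]
```

>>> play_rows(rows=[[1, [-0.1, 0.4, 0], [-0.2, -0.1, -1.8]], [1, [-0.1, 0.4, 0], [-0.2, -0.1, -1.8]], [1, [-0.1, 0.4, 0], [-0.2, -0.1, -1.8]], [1, [0, 0.3, 0], [-0.1, -0.1, -1.8]]])

```text
time: 17.85
ee_pos: [0.5425, -0.0553, 0.0471]
tcp_rot: [-179.3, -0.0, 83.1]
wrist_force: [-9.9, -2.5, 5.5]
opening: -0.0002
```

```bash
python3 lev.py
```

```text
t 17.85 pivot in tool (cm) [8.41 2.28] yaw-fix 77.1 bar est deg 73.2 F [-9.9 -2.5  5.5] push(tool y) 9.6 z 0.0471 rot [-179.3   -0.    83.1]
```

>>> play_rows(rows=[[1, [0, 0.3, 0], [-0.2, 0, -0.5]], [1, [0, 0.3, 0], [-0.2, 0, -0.5]], [1, [0, 0.3, 0], [-0.1, 0, -1]]])

```text
time: 18.15
ee_pos: [0.5468, -0.0568, 0.0471]
tcp_rot: [-179.2, -0.0, 85.2]
wrist_force: [-9.9, -0.8, 5.2]
opening: 0.0
```

>>> play_rows(rows=[[1, [0, 0.25, 0], [-0.1, 0, -1]], [1, [0, 0.25, 0], [-0.1, 0, -1]]])

```text
time: 18.35
ee_pos: [0.5486, -0.0576, 0.0471]
tcp_rot: [-179.0, -0.0, 87.2]
wrist_force: [-10.5, -0.3, 4.9]
opening: 0.0001
```

```bash
python3 lev.py
```

```text
t 18.35 pivot in tool (cm) [8.42 2.26] yaw-fix 81.2 bar est deg 77.5 F [-10.5  -0.3   4.9] push(tool y) 10.4 z 0.0471 rot [-179.    -0.    87.2]
```

>>> play_rows(rows=[[1, [0, 0.3, 0], [-0.2, 0, -0.5]], [1, [0, 0.3, 0], [-0.2, 0, -0.5]], [1, [0, 0.3, 0], [-0.2, 0, -0.5]]])

```text
time: 18.65
ee_pos: [0.5528, -0.0585, 0.0471]
tcp_rot: [-179.1, -0.0, 88.8]
wrist_force: [-10.2, 0.5, 6.1]
opening: 0.0001
```

>>> play_rows(rows=[[1, [0, 0.25, 0], [-0.1, 0, -1]], [1, [0, 0.25, 0], [-0.1, 0, -1]]])

```text
time: 18.85
ee_pos: [0.5544, -0.0591, 0.0471]
tcp_rot: [-178.9, -0.0, 90.8]
wrist_force: [-9.7, 0.2, 5.5]
opening: -0.0005
```

```bash
python3 lev.py
```

```text
t 18.85 pivot in tool (cm) [8.43 2.19] yaw-fix 84.8 bar est deg 81.4 F [-9.7  0.2  5.5] push(tool y) 9.7 z 0.0471 rot [-178.9   -0.    90.8]
```

>>> play_rows(rows=[[1, [0, 0.25, 0], [-0.2, 0, -0.5]], [1, [0, 0.25, 0], [-0.2, 0, -0.5]]])

```text
time: 19.05
ee_pos: [0.5561, -0.0595, 0.0471]
tcp_rot: [-178.9, -0.1, 91.8]
wrist_force: [-10.3, 0.3, 5.6]
opening: -0.0001
```

>>> play_rows(rows=[[1, [0, 0.25, 0], [-0.2, 0, -0.5]], [1, [0, 0.25, 0], [-0.2, 0, -0.5]]])

```text
time: 19.25
ee_pos: [0.5576, -0.0598, 0.0471]
tcp_rot: [-178.9, -0.1, 92.8]
wrist_force: [-10.9, -0.5, 5.8]
opening: -0.0001
```

>>> play_rows(rows=[[1, [0, 0.25, 0], [-0.2, 0, -0.5]], [1, [0, 0.25, 0], [-0.2, 0, -0.5]]])

```text
time: 19.45
ee_pos: [0.559, -0.0601, 0.0471]
tcp_rot: [-178.8, -0.1, 93.8]
wrist_force: [-10.9, -0.7, 6.0]
opening: -0.0001
```

```bash
python3 lev.py
```

```text
t 19.45 pivot in tool (cm) [8.43 2.19] yaw-fix 87.8 bar est deg 84.5 F [-10.9  -0.7   6. ] push(tool y) 11.0 z 0.0471 rot [-1.788e+02 -1.000e-01  9.380e+01]
```

>>> play_rows(rows=[[1, [0, 0.25, 0], [-0.2, 0, -0.3]], [1, [0, 0.25, 0], [-0.2, 0, -0.3]]])

```text
time: 19.65
ee_pos: [0.5604, -0.0603, 0.0471]
tcp_rot: [-178.8, -0.1, 94.4]
wrist_force: [-11.2, 0.4, 5.4]
opening: 0.0002
```

>>> play_rows(rows=[[1, [0, 0.25, 0], [-0.2, 0, -0.3]], [1, [0, 0.25, 0], [-0.2, 0, -0.3]]])

```text
time: 19.85
ee_pos: [0.5608, -0.0604, 0.0471]
tcp_rot: [-178.7, -0.2, 95.0]
wrist_force: [-15.7, 1.0, 9.3]
opening: -0.0001
```

>>> play_rows(rows=[[1, [0, 0.25, 0], [-0.2, 0, -0.3]], [1, [0, 0.25, 0], [-0.2, 0, -0.3]]])

```text
time: 20.05
ee_pos: [0.5608, -0.0605, 0.0471]
tcp_rot: [-178.5, -0.2, 95.5]
wrist_force: [-15.6, -0.1, 8.6]
opening: -0.0
```

```bash
python3 lev.py
```

```text
t 20.05 pivot in tool (cm) [8.42 2.27] yaw-fix 89.5 bar est deg 85.7 F [-15.6  -0.1   8.6] push(tool y) 15.6 z 0.0471 rot [-178.5   -0.2   95.5]
```

The bar stops moving while the force rises to 15.6 N, so it is at the end stop. I'll step up to about 20 N and hold.

>>> play_rows(rows=[[1, [0, 0.28, 0], [0, 0, 0]], [1, [0, 0.3, 0], [0, 0, 0]]])

```text
time: 20.25
ee_pos: [0.5608, -0.0605, 0.0472]
tcp_rot: [-177.9, -0.3, 95.5]
wrist_force: [-18.4, -0.3, 10.8]
opening: -0.0
```

>>> play_rows(rows=[[1, [0, 0.32, 0], [0, 0, 0]], [1, [0, 0.32, 0], [0, 0, 0]]])

```text
time: 20.45
ee_pos: [0.5607, -0.0605, 0.0473]
tcp_rot: [-177.1, -0.3, 95.4]
wrist_force: [-18.9, 0.0, 11.9]
opening: -0.0004
```

>>> play_rows(rows=[[1, [0, 0.3, 0], [-0.2, 0, 0]], [1, [0, 0.3, 0], [-0.2, 0, 0]], [1, [0, 0.3, 0], [-0.2, 0, 0]], [1, [0, 0.3, 0], [-0.2, 0, 0]], [1, [0, 0.3, 0], [-0.2, 0, 0]]])

```text
time: 20.95
ee_pos: [0.5605, -0.0605, 0.0475]
tcp_rot: [-176.3, -0.4, 95.3]
wrist_force: [-18.3, -0.0, 10.6]
opening: 0.0
```

>>> play_rows(rows=[[1, [0, 0.3, 0], [-0.2, 0, 0]], [1, [0, 0.3, 0], [-0.2, 0, 0]], [1, [0, 0.3, 0], [-0.2, 0, 0]], [1, [0, 0.3, 0], [-0.2, 0, 0]], [1, [0, 0.3, 0], [-0.2, 0, 0]]])

```text
time: 21.45
ee_pos: [0.5603, -0.0605, 0.0477]
tcp_rot: [-175.6, -0.6, 95.1]
wrist_force: [-17.5, 0.1, 10.5]
opening: 0.0001
```

```bash
python3 lev.py
```

```text
t 21.45 pivot in tool (cm) [8.43 2.25] yaw-fix 89.1 bar est deg 85.4 F [-17.5   0.1  10.5] push(tool y) 17.4 z 0.0477 rot [-175.6   -0.6   95.1]
```

I leaned on it for over 1 s at about 18–19 N horizontal, 21 N in total. Now I'll back straight off, then lift.

>>> play_rows(rows=[[1, [0, -0.3, 0], [0, 0, 0]], [1, [0, -1, 0], [0, 0, 0]], [1, [0, -1.5, 0], [0, 0, 0]], [1, [0, -1.5, 0], [-1, 0, 0]], [1, [0, 0, -1], [-1, 0, 0]], [1, [0, 0, -3], [-1, 0, 0]], [1, [0, 0, -3], [0, 0, 0]], [1, [0, -2, -3], [0, 0, 0]], [1, [0, -4, 0], [0, 0, 0]], [1, [0, -4, 0], [0, 0, 0]], [1, [0, -4, 0], [0, 0, 0]], [1, [0, -4, 0], [0, 0, 0]]])

```text
time: 22.65
ee_pos: [0.3388, -0.0827, 0.1635]
tcp_rot: [-179.4, -0.4, 95.2]
wrist_force: [-0.2, -0.6, -0.1]
opening: -0.0001
```

```bash
python3 lev.py
python3 - <<'E'
from workcell import camera
import cv2,pickle
for n,(x,y,w,h) in dict(top=(205,115,90,100),scene=(240,160,80,70)).items():
    c=camera(n);pickle.dump(c,open(n+"7.pkl","wb"));cv2.imwrite(f"pics/{n}7.png",cv2.resize(c["img"][y:y+h,x:x+w,::-1],None,fx=6,fy=6,interpolation=cv2.INTER_NEAREST))
    cv2.imwrite(f"pics/{n}7f.png",c["img"][:,:,::-1])
E
```

```text
t 22.65 pivot in tool (cm) [ 8.64 24.52] yaw-fix 89.2 bar est deg 22.3 F [-0.2 -0.6 -0.1] push(tool y) 0.2 z 0.1635 rot [-179.4   -0.4   95.2]
```

View pics/top7.png

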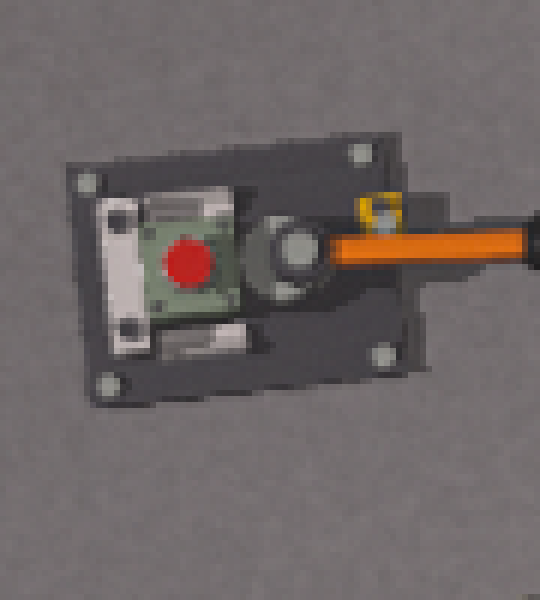

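View pics/scene7.png

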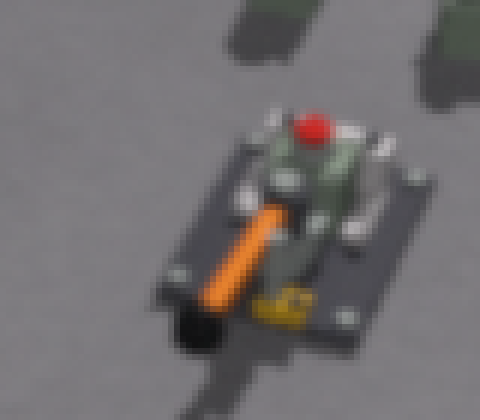

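View pics/top7f.png

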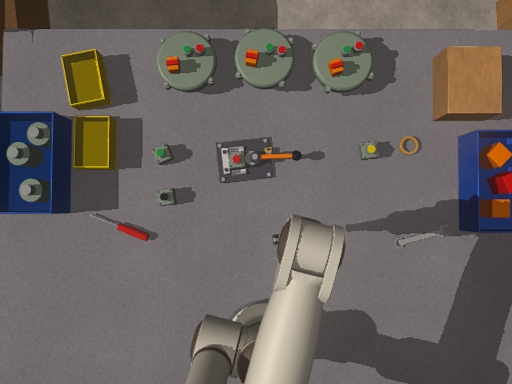

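The lever is closed, with the bar touching the pin at (383,222). The housing sits against the fence with its button at (187,264), and the bystanders have not moved. One numeric check remains before I hand in.

Run:
```python
from h import *
from workcell import job_done,get_obs
c=pickle.load(open("top7.pkl","rb"))
def solve(px,z): return least_squares(lambda v: (proj(c,[v[0],v[1],z])-px).ravel(),[.5,0]).x
F=np.array([.5752,.0255]);a=.105
Rt=np.array([[np.cos(a),np.sin(a)],[-np.sin(a),np.cos(a)]])
for n,p,z in (("button",(187,264),.075),("bar end",(523,241),.066),("hub",(298,248),.076)):
    print(n,Rt@(solve(np.array(p)/6+[205,115]-.5,z)-F))
print(get_obs()["time"],job_done())
```

```text
button [-0.0013615   0.05763827]
bar end [-0.00585076 -0.11375666]
hub [0.00096207 0.00083115]
the job is handed in; nothing more can be done
22.75 None
```

The red-button housing is clamped in the nest with the lever closed against its stop, and the job was handed in at 22.75 s. No verdict was returned.

- **Placing:** I gripped the housing across its body and lowered it until it touched the nest floor at the expected height. I then let go. It stood at fixture x ≈ 0, y ≈ 52 mm with the lever still open (about 0.015 rad).
- **Lever:** I pushed it round with the closed fingers. The reading was about 6 N at first contact and 11 N near the end. The bar stopped moving as the reading rose to about 15.6 N, which I took as the end stop.
- **Leaning:** I held it at the stop for a little over 1 s at about 18 N horizontal. With the vertical part included it was about 21 N, with a peak reading of about 22 N. That is close to the 20 N asked for and below the 32 N limit. Forces were read at the end of each move, not continuously.
- **Final check:** The last pictures show the bar on the stop pin, and the housing centre at about x = -1.4, y = 57.6 mm, inside the required 55.1 to 58.5 mm. The wrist force is near zero with the arm clear, and the bystanders look unmoved by eye.

**Disagreements:**
- The scene camera read about 5 mm off the top camera in y. The offset was nearly the same for every object, so I used the top camera.
- The bar's angle was not measured directly. The tool pose and the picture both put it at about 86–87°.

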